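Seat a cover disc in a gearbox control unit and close its keeper

ROBOT

A 7-joint arm with a two-finger parallel gripper is mounted at the origin on the work surface. World frame = base frame: x ahead of the robot, y to its left, z up, the work surface at z = 0. Lengths are in mm, angles in rad, forces in N, time in s.
With the tool pointing down it reaches from about 400 to 875 mm from the base axis. Payload 19.3 kg.
Tool frame: the origin (TCP) lies midway between the tips of the shut fingers; the grasp point (between the pads) lies 19 mm behind it (robot.pinch_z is the y of the grasp point in the tool frame, in mm); y points along the fingers, x is the direction in which the jaws open and shut, and the axes are right-handed (so a half turn about y gives the same grasp; the last joint's range is limited). The gripper opens to 85 mm and grips with 20 to 120 N. Pads are 22 mm wide; open, the fingers measure 114 mm over their backs; the gripper's body (76 mm by 85 mm) begins 54 mm behind the grasp point. The pads swing forward as they close: fully open they stand 13 mm farther back than shut.
Start: joints at [1.19, 0.521, -0.036, 1.599, 0.021, 1.021, -0.113], TCP at [191.11, -595.056, 231.291] pointing down, gripper open.
Joint ranges: [-2.91, 2.91], [-0.3, 2.13], [-1.5, 1.42], [0.17, 2.43], [-1.26, 4.41], [0.16, 1.93], [-2.52, 2.52]. Speed limits (rad/s): [1.89, 1.89, 2.39, 2.39, 3.01, 3.01, 3.01].

INTERFACE

Orientations are given as [roll, pitch, yaw] about the fixed x, y, z axes, in that order (R = Rz(yaw) Ry(pitch) Rx(roll)).
In Python, from rig import readout, optics, order, robot gives the robot as it stands.
- The arm moves only by the shell command python3 -m pendant 'ROWS'. ROWS is JSON, a list of rows, each a list of 3 entries, a list of its own where there are three numbers: the shift along the tool's x, y, z scaled (see below), then the turn, a rotation vector about the tool's x, y, z scaled (see below), then the closure in counts, from 0 (fully open) to 255 (shut). In form: [[[dx, dy, dz], [wx, wy, wz], claw], ...]. A call has 1 to 5 rows; each row shifts and turns the pose as measured when the row begins, along the tool's axes as they then stand; what a row does not reach is not made up. The controller multiplies each number of a shift by 0.04 m and each number of a turn by 5 degrees. A row lasts 1/12 s, in which the tool goes at most 41.7 mm and 7.16 degrees, less where a joint would pass 70% of its speed; a pose out of reach is approached as far as the arm can. A call with a number of a shift or a turn outside -1 to 1 is refused whole. A call with a gripper value outside its range is refused whole. The fingers move at their own pace and stop on an object; the grip force is fixed at half the most. Time passes only in rows, so rows that do not move let the fingers close. It gives the time, the measured TCP pose, the force and the opening at its end, in the units of the state.
- readout.observe(): the state, without advancing time (a new reading comes with each control period).
- optics.camera(name): name is "side" or "top"; returns the picture (400x640x3 uint8, red, green, blue); there is no depth.
- optics.calibration(name): a dict with "mtx" (3x3 intrinsics, pixels), "origin" and "attitude" of the camera in the world. Camera axes: x right, y down, z forward; pixel columns grow to the right and rows downward; lengths in mm; the calibration is good to about 2 mm. A picture is of the moment at which its call begins. calibration takes no time and is no camera call.
- order.hand_in(): hands the job in, once; it reports no verdict.
The state is a dict: "t": time; "qpos": joint angles; "dq": joint speeds; "joint_torque": joint torques, N m; "tool_pos": TCP position; "tool_rot": TCP orientation; "ft_force": force on the tool from outside, world axes, zero at the start; "moment": the same for the moment, N m; "finger_gap": finger opening in mm.
Only numpy, scipy, OpenCV 4.12 (cv2) and the standard library are available. Lean on these libraries where they do the work, as an engineer would, in place of code of your own. Each camera call takes 0.05 s, during which the arm holds its last target.

TASK

On the gearbox control unit, push the loose steel cover disc across the machined face with the fingertips until it drops over the rim into the round recess and lies flat on the recess's floor; then push the keeper arm by its post over the disc, fully home against its stop. Slide the disc only: never lift it off the face or let it fall off the unit, and leave the small parts and the screwdriver on and around the unit where they are.

Things in the scene. Friction and masses are not known exactly. Their poses are not given: they have to be found in the camera images.
- recess (a point): centre of the mouth of the round recess in the machined top face of the aluminium control unit (face level, 160 mm along x by 260 mm along y, 45 mm above the table; the recess is at the middle of the face). Recess 50 mm in diameter, 12 mm deep, flat floor, 1 mm chamfer. Axes are the unit's: z up, x towards the yellow board, y towards the end with the black plug socket. The unit is fixed to the table; it lies elsewhere and is turned (up to 0.5 rad) on each start.
- disc_center (a point): centre (half-way up) of the loose steel cover disc, 44 mm in diameter, 10 mm thick, about 0.11 kg, lying flat on the machined face on the -y side of the recess, 68 to 102 mm from it along y. Dropped into the recess, its top lies 2 mm below the face, so its centre 7 mm below recess.
- keeper (a joint): the keeper, a flat steel arm (16 mm wide, 5 mm thick, its underside 2 mm above the face) turning in the plane of the face about keeper_pivot. 0 = closed, against its stop, pointing along the unit's -x from the pivot across the middle of the recess; positive values (up to 1.5 rad) = swung out to the unit's +y side, so that at value q the arm points along (-cos q, sin q) in the unit's x, y. It stays where it is left; light friction, about 1.3 N at the post.
- keeper_post (a point): middle height of the upright round steel post on the keeper's free end, by which it is pushed: 12 mm in diameter, 80 mm from the pivot axis, standing from the arm's top (7 mm above the machined face) to 33 mm above the face; this point is 19 mm above the face
- keeper_pivot (a point): the keeper's vertical pivot axis, at the height of the machined face, 58 mm from the recess's centre along the unit's x; it carries a low 11 mm high boss
- solenoid: bystander: small upright solenoid valve, 22 mm across, 38 mm tall, steel with black top, standing on the machined face near its -x, +y corner; origin under its foot
- bush: bystander: plain brass bush, 28 mm across, 20 mm tall, standing on the table between the control unit and the robot; origin under its foot
- screwdriver: bystander: screwdriver with wooden handle, 220 mm, lying on the table beyond the -y end of the control unit
- bearing: bystander: steel bearing ring, 52 mm across, 14 mm high, lying on the table between the control unit and the robot
There are look-alikes about, which are no part of the job. What is shaped like the part that bears disc_center but brown or yellow is not meant.

How it is judged (in metres and radians):
On the way, in this order (a step that is already met when the one before it is completed fails the run):
1. the disc lies flat on the floor of the recess (horizontal distance between disc_center and recess below 0.006 m and z of disc_center in the frame of recess below -0.0055 m and angle between disc_center's own z axis and vertical below 0.06 rad), for 0.3 s.
2. the keeper is swung over the disc, home against its stop (value of joint keeper below 0.1 rad), for 0.2 s.
At the end, for the whole second after the job is handed in: the disc lies flat in the recess (centre within 6 mm of the recess's axis, at least 5.5 mm below the face, tilt under 0.06 rad), and the keeper is closed to within 0.10 rad of its stop, at rest (all of step 1 and value of joint keeper below 0.1 rad and velocity of joint keeper below 0.05 rad/s); the robot touches nothing.
It fails at once if the disc is lifted (more than 7 mm off the face) (z of disc_center in the frame of recess above 0.012 m).
It fails at once if the disc falls off the unit (height (world z) of disc_center below 0.028 m).
It fails at once if a bystander is moved by more than 20 mm or tipped over (distance of any of solenoid, bush, screwdriver, bearing from where it was at the start of the episode above 0.02 m or angle between any of solenoid, bush, bearing's own z axis and vertical above 0.5 rad).
It also fails if it takes over 48 s, if anything falls off the work surface, if the arm or the gripper's body presses on something with over 40 N, if the wrist force passes 120 N, or if a joint passes its speed limit or range.

## Working session

There is one attempt and no reset: what is moved stays moved. The work goes in short steps, Python scripts to look and compute and a shell command to move; the robot and the scene stay as the last step left them, time stands still between calls to the robot, and variables do not carry over. Pictures are saved under pics/ and viewed, and the job is handed in when it is done.

```bash
ls; mkdir -p pics
python3 - <<'E'
from rig import readout, optics, order, robot
import cv2,numpy as np
s=readout.observe(); print(s['t'],s['tool_pos'],s['tool_rot'],s['finger_gap'])
for n in('top','side'):
    c=optics.calibration(n);print(n,c)
    cv2.imwrite(f'pics/{n}0.png',optics.camera(n)[:,:,::-1])
E
```

```text
pics
0.0 [ 191.01379792 -594.76950721  230.76098406] [-1.57086472e+00  1.05787787e-03 -1.26000761e+00] 85.35917920718431
top {'mtx': array([[445.58353752,   0.        , 322.59494108],
       [  0.        , 445.58353752, 203.83673418],
       [  0.        ,   0.        ,   1.        ]]), 'origin': array([397.53208702, -26.04126577, 927.27282429]), 'attitude': array([-3.02898336, -0.00381476, -1.54337231])}
side {'mtx': array([[382.48521322,   0.        , 319.39497291],
       [  0.        , 382.48521322, 198.73867339],
       [  0.        ,   0.        ,   1.        ]]), 'origin': array([ 429.15718018, -496.25358795,  556.07783411]), 'attitude': array([-2.35758673, -0.00761755, -0.16008135])}
```

View pics/top0.png

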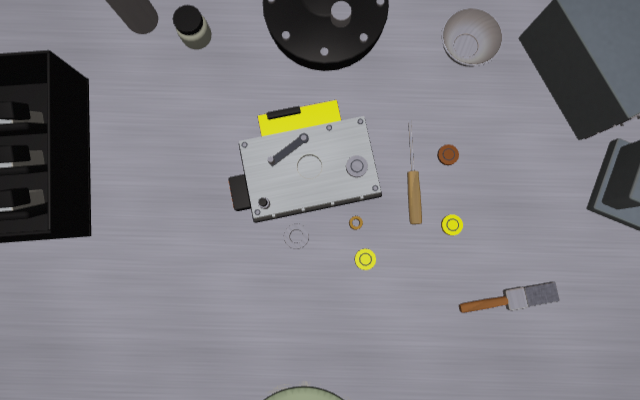

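View pics/side0.png

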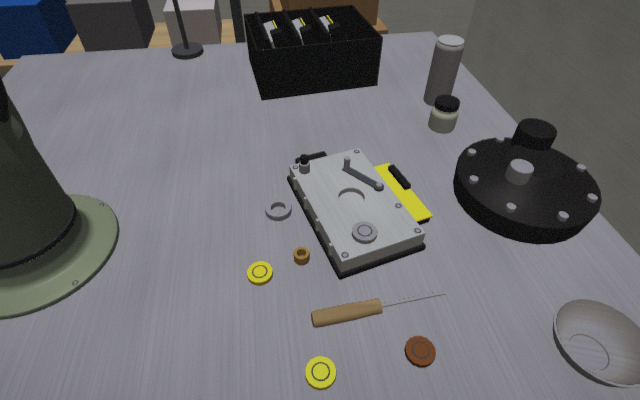

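The grey steel disc is at about top (357,166) and side (364,232), on the machined face. The look-alikes are yellow at top (365,259) and (452,225), and brown at (448,155), all on the table. The grey one fits. I'll confirm with an enlarged crop.

Run:
```python
import cv2,numpy as np
a=cv2.imread('pics/top0.png')[90:230,225:395];b=cv2.imread('pics/side0.png')[140:280,280:440]
cv2.imwrite('pics/crop_top.png',cv2.resize(a,None,fx=4.6,fy=4.2,interpolation=cv2.INTER_CUBIC))
cv2.imwrite('pics/crop_side.png',cv2.resize(b,None,fx=4,fy=4,interpolation=cv2.INTER_CUBIC))
```

```text
(no output)
```

View pics/crop_top.png

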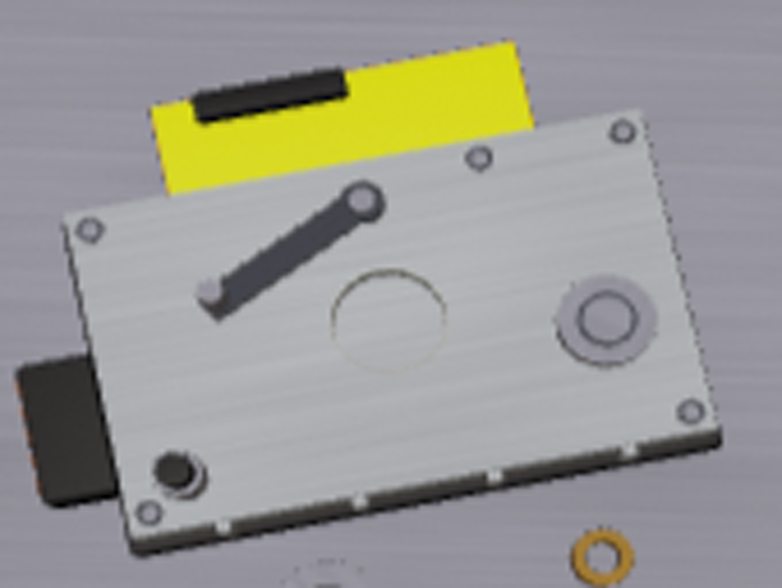

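View pics/crop_side.png

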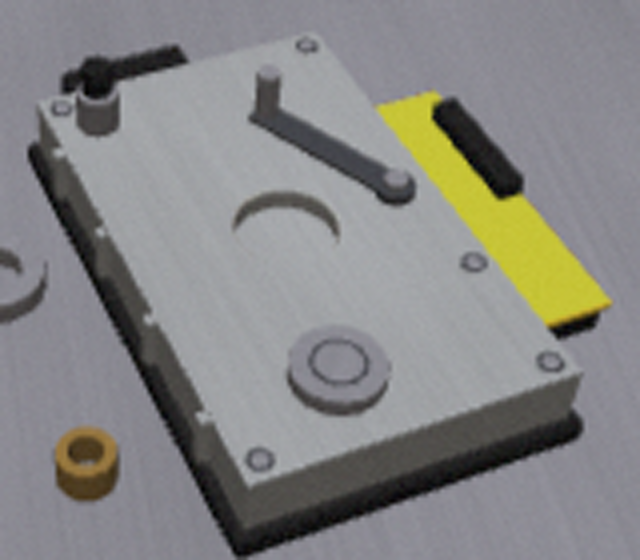

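```bash
cat > h.py <<'E'
from rig import readout, optics
import numpy as np, cv2
from scipy.spatial.transform import Rotation as R
def px2w(n,uv,z):
    c=optics.calibration(n);M=R.from_euler('xyz',c['attitude']).as_matrix()
    d=M@np.linalg.inv(c['mtx'])@[uv[0],uv[1],1.]
    return c['origin']+d*(z-c['origin'][2])/d[2]
def w2px(n,p):
    c=optics.calibration(n);M=R.from_euler('xyz',c['attitude']).as_matrix()
    q=c['mtx']@(M.T@(np.array(p,float)-c['origin']));return q[:2]/q[2]
T=lambda x,y:(225+(x+.5)/4.6-.5,90+(y+.5)/4.2-.5)
S=lambda x,y:(280+(x+.5)/4-.5,140+(y+.5)/4-.5)
E
python3 - <<'E'
from h import *
np.set_printoptions(precision=1,suppress=True)
co=[px2w('top',T(*p),45) for p in [(63,215),(645,110),(720,430),(130,540)]]
for c in co: print(c)
print('cen',np.mean(co,0), [np.linalg.norm(co[i]-co[i-1]) for i in range(4)])
rec=px2w('top',T(388,321),45)
piv=px2w('top',T(362,201),56); post=px2w('top',T(209,289),78); disc=px2w('top',T(608,319),55)
cs=[px2w('side',S(*p),45) for p in [(40,103),(315,33),(580,375),(248,487)]]
print('side cen',np.mean(cs,0),cs)
discs=px2w('side',S(338,361),55);pivs=px2w('side',S(397,180),56);posts=px2w('side',S(269,73),78)
print(rec,piv,post,disc);print(discs,pivs,posts)
ex=(piv-rec)[:2];print(np.arctan2(ex[1],ex[0]),np.linalg.norm(ex))
print(np.linalg.norm((post-piv)[:2]))
sc=[px2w('top',T(*p),46) for p in [(90,229),(622,131),(691,410),(149,513)]];print(np.mean(sc,0),sc)
for i in (0,3): pass
d=co[0]-co[1];print('y yaw',np.arctan2(d[1],d[0])-np.pi/2); d=co[3]-co[2];print(np.arctan2(d[1],d[0])-np.pi/2)
E
```

```text
[620.9 147.4  45. ]
[ 680.3 -107.8   45. ]
[ 524.4 -143.    45. ]
[464.9 110.8  45. ]
cen [572.6   1.8  45. ] [np.float64(160.27343644840806), np.float64(261.96946636903624), np.float64(159.81928885628017), np.float64(260.76646238795917)]
side cen [575.1   3.3  45. ] [array([469. , 111.7,  45. ]), array([623.1, 147.9,  45. ]), array([ 681.2, -105.3,   45. ]), array([ 527. , -140.9,   45. ])]
[573.1   2.9  45. ] [628.6  15.6  56. ] [579.4  77.7  78. ] [574.7 -92.6  55. ]
[576.3 -89.6  55. ] [631.4  15.9  56. ] [580.7  78.2  78. ]
0.22535439190671452 57.00540006408528
79.24383828824826
[573.7   2.5  46. ] [array([614.1, 135. ,  46. ]), array([669.2, -97.7,  46. ]), array([ 533.5, -130.2,   46. ]), array([477.8, 103.1,  46. ])]
y yaw 0.22875256049919557
0.23050664417625755
```

Run:
```python
from h import *
np.set_printoptions(precision=0,suppress=True)
for p in [(587,210),(605,150),(640,230),(580,138),(520,40),(640,120),(472,38),(415,222),(410,125),(297,237),(356,223)]:
    print(p,px2w('top',p,0),px2w('top',p,150))
print(w2px('side',(387,-490,180)))
```

```text
(587, 210) [ 505. -581.    0.] [ 488. -491.  150.]
(605, 150) [ 634. -624.    0.] [ 596. -528.  150.]
(640, 230) [ 466. -690.    0.] [ 455. -583.  150.]
(580, 138) [ 659. -572.    0.] [ 617. -484.  150.]
(520, 40) [ 875. -449.    0.] [ 798. -380.  150.]
(640, 120) [ 702. -703.    0.] [ 653. -593.  150.]
(472, 38) [ 877. -344.    0.] [ 799. -292.  150.]
(415, 222) [ 470. -220.    0.] [ 458. -189.  150.]
(410, 125) [ 677. -209.    0.] [ 632. -179.  150.]
(297, 237) [432.  25.   0.] [426.  16. 150.]
(356, 223) [464. -97.   0.] [453. -86. 150.]
[254. 581.]
```

```bash
python3 -m pendant '[[[0,0,-1],[0,0,0],0],[[0,0,-1],[0,0,0],0],[[0,0,-1],[0,0,0],0],[[-1,0,0],[0,-0.91,0],0],[[-1,0,0],[0,-0.91,0],0]]'; python3 -m pendant '[[[-1,0,0],[0,-0.91,0],0],[[-1,0,0],[0,-0.91,0],0],[[-1,0,0],[0,-0.91,0],0],[[-1,0,0],[0,-0.91,0],0],[[-1,0,0],[0,-0.91,0],0]]'
```

```text
t: 0.52
tool_pos: [49.3, -559.8, 226.8]
tool_rot: [-1.568, 0.002, -1.091]
ft_force: [0.3, -0.5, 0.2]
finger_gap: 85.5
t: 0.93
tool_pos: [-72.8, -391.8, 224.9]
tool_rot: [-1.565, 0.004, -0.672]
ft_force: [-0.9, -1.3, 0.9]
finger_gap: 85.4
```

I mixed up which tool axis is radial: tool x is the radial one. Nothing was touched, so I'm correcting the path.

```bash
python3 -m pendant '[[[0.89,0,0.45],[0,-1,0],0],[[0.93,0,0.37],[0,-1,0],0],[[0.95,0,0.3],[0,-1,0],0],[[0.98,0,0.2],[0,-1,0],0],[[0.99,0,0.12],[0,-1,0],0]]'
```

```text
t: 1.35
tool_pos: [109.0, -427.0, 224.9]
tool_rot: [-1.564, 0.006, -0.247]
ft_force: [0.1, -1.1, -0.5]
finger_gap: 85.0
```

```bash
python3 -m pendant '[[[0.97,0,0.23],[0,-1,0],0],[[0.98,0,0.15],[0,-1,0],0],[[0.99,0,0.06],[0,-0.9,0],0],[[1,0,0],[0,0,0],0],[[1,0,0],[0,0,0],0]]';  python3 -m pendant '[[[0.7,0,0.7],[0,0,0],0],[[0.7,0,0.7],[0,0,0],0],[[0.7,0,0.7],[0,0,0],100],[[0.7,0,0.7],[0,0,0],130],[[0.7,0,0.7],[0,0,0],150]]'
```

```text
t: 1.77
tool_pos: [316.9, -425.8, 223.6]
tool_rot: [-1.563, 0.004, 0.022]
ft_force: [-0.6, -1.4, 0.7]
finger_gap: 85.3
t: 2.18
tool_pos: [461.7, -279.4, 222.1]
tool_rot: [-1.561, 0.004, 0.019]
ft_force: [0.2, -2.0, 1.7]
finger_gap: 51.7
```

```bash
python3 -m pendant '[[[0.7,0,0.7],[0,0,0],160],[[0.7,0,0.7],[0,0,0],160],[[0.5,0,0.7],[0,0,0],160],[[0,0,0],[0,0,0],160]]'
```

```text
t: 2.52
tool_pos: [543.2, -181.5, 221.9]
tool_rot: [-1.558, 0.003, 0.027]
ft_force: [1.1, 0.2, -0.1]
finger_gap: 32.3
```

```bash
python3 -m pendant '[[[0.41,1,0.66],[-0.15,0,0],160],[[0.41,1,0.66],[0,0,0],160],[[0,0.7,0],[0,0,0],160],[[0,0,0],[0,0,0],160]]'
python3 - <<'E'
from h import *
for n in('top','side'): cv2.imwrite(f'pics/{n}1.png',optics.camera(n)[:,:,::-1])
a=cv2.imread('pics/top1.png')[90:230,225:395];b=cv2.imread('pics/side1.png')[120:300,240:460]
cv2.imwrite('pics/c1.png',np.vstack([cv2.resize(a,(510,420)),cv2.resize(b,(510,417))])[:,:] if 0 else np.hstack([cv2.resize(a,(400,330)),cv2.resize(b,(400,330))]))
E
```

```text
t: 2.85
tool_pos: [570.3, -135.0, 126.2]
tool_rot: [-1.572, -0.0, 0.03]
ft_force: [-1.4, -0.4, -1.2]
finger_gap: 31.7
```

View pics/c1.png

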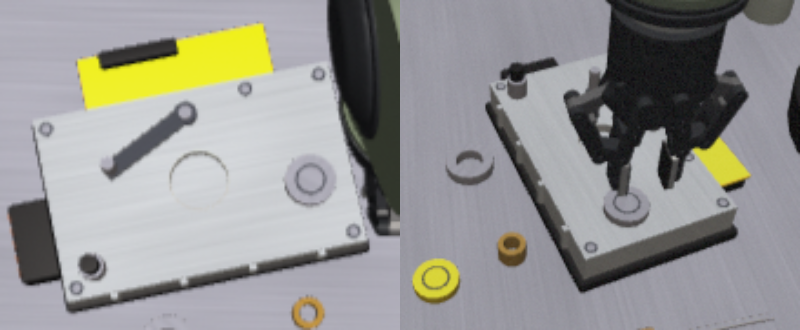

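The fingers hang just beyond the -y end and the disc is unmoved. Next I'll descend.

```bash
python3 -m pendant '[[[0.15,0.8,0.1],[0,-0,0],160],[[0,0.7,0],[0,0,0],160],[[0,0,0],[0,0,0],160]]'
```

```text
t: 3.2
tool_pos: [581.5, -135.5, 76.3]
tool_rot: [-1.576, -0.013, 0.025]
ft_force: [-0.5, 0.2, -0.4]
finger_gap: 31.7
```

```bash
python3 -m pendant '[[[-0.13,0.3,0.15],[0.05,0,0.14],160],[[0,0.15,0],[0,0,0],160],[[0,0,0],[0,0,0],160]]'
```

```text
t: 3.45
tool_pos: [577.7, -131.9, 62.6]
tool_rot: [-1.573, -0.005, 0.021]
ft_force: [0.1, -0.5, -0.5]
finger_gap: 31.7
```

```bash
python3 -m pendant '[[[-0.05,0.2,0.06],[0,0,0.05],160],[[0,0.12,0],[0,0,0],160],[[0,0,0],[0,0,0],160]]'
python3 - <<'E'
from h import *
b=optics.camera('side')[:,:,::-1]; cv2.imwrite('pics/s2.png',cv2.resize(b[140:290,280:440],None,fx=4,fy=4,interpolation=cv2.INTER_CUBIC))
E
```

```text
t: 3.7
tool_pos: [576.8, -130.4, 51.9]
tool_rot: [-1.575, -0.003, 0.02]
ft_force: [-1.4, 1.1, 0.6]
finger_gap: 31.9
```

View pics/s2.png

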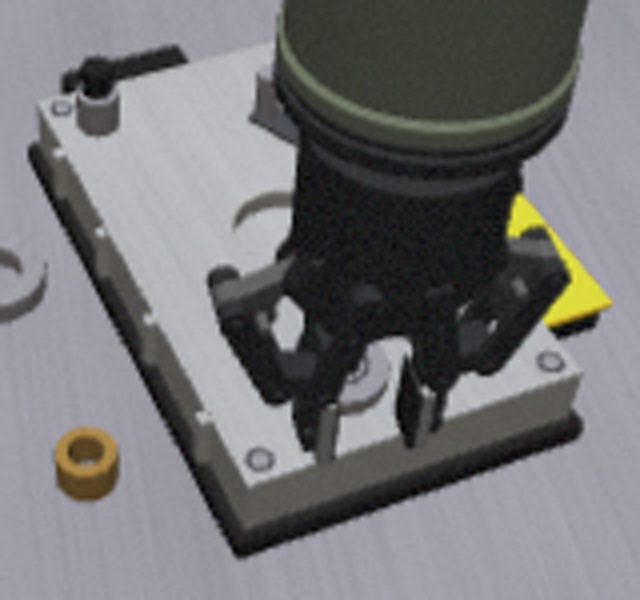

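```bash
python3 -m pendant '[[[-0.02,0.08,0],[0,0,0],160],[[0,0.05,0],[0,0,0],160],[[0,0,0],[0,0,0],160]]';python3 -m pendant '[[[0,0.06,0],[0,0,0],160],[[0,0,0],[0,0,0],160]]'
```

```text
t: 4.0
tool_pos: [576.4, -130.4, 47.2]
tool_rot: [-1.575, -0.005, 0.02]
ft_force: [-0.3, 0.1, 0.5]
finger_gap: 32.0
t: 4.17
tool_pos: [576.7, -130.5, 44.8]
tool_rot: [-1.575, -0.005, 0.02]
ft_force: [-0.9, 0.6, 0.8]
finger_gap: 31.9
```

```bash
python3 -m pendant '[[[0,0.04,0],[0,0,0],160],[[0,0,0],[0,0,0],160]]';python3 -m pendant '[[[0,0.03,0],[0,0,0],160],[[0,0,0],[0,0,0],160]]'
```

```text
t: 4.33
tool_pos: [577.0, -130.6, 44.7]
tool_rot: [-1.576, -0.005, 0.02]
ft_force: [-0.0, -0.6, 0.2]
finger_gap: 31.7
t: 4.5
tool_pos: [577.2, -130.6, 44.8]
tool_rot: [-1.576, -0.006, 0.02]
ft_force: [-0.2, -0.2, -0.1]
finger_gap: 31.8
```

```bash
python3 -m pendant '[[[-0.03,0.07,0],[0,0,0.05],160],[[0,0,0],[0,0,0],160]]'
```

```text
t: 4.67
tool_pos: [577.9, -130.7, 44.9]
tool_rot: [-1.578, -0.005, 0.019]
ft_force: [0.2, 0.7, -0.1]
finger_gap: 31.9
```

```bash
python3 -m pendant '[[[-0.06,-0.04,0],[0,0,0.05],160],[[0,0,0],[0,0,0],160]]'
python3 - <<'E'
from h import *
s=readout.observe();print(np.round(s['joint_torque'],1),np.round(s['moment'],2),s['qpos'])
E
```

```text
t: 4.83
tool_pos: [575.7, -130.7, 47.2]
tool_rot: [-1.578, -0.002, 0.02]
ft_force: [0.4, 0.2, 0.1]
finger_gap: 31.9
[ -0.  -99.   -6.9 -25.   -0.    0.2   0. ] [-0.   -0.   -0.02] [ 0.37671468  0.73558043 -0.3721938   1.80768382  0.41391418  0.67326468
 -0.21564129]
```

```bash
python3 -m pendant '[[[0,0,0.15],[0,0,0],160],[[0,0,0.2],[0,0,0],160],[[0,0,0.2],[0,0,0],160],[[0,0,0.2],[0,0,0],160],[[0,0,0],[0,0,0],160]]'
```

```text
t: 5.25
tool_pos: [574.6, -97.4, 46.3]
tool_rot: [-1.578, -0.001, 0.019]
ft_force: [0.1, -0.9, -0.1]
finger_gap: 31.7
```

Run:
```python
from h import *
b=optics.camera('side')[:,:,::-1]; cv2.imwrite('pics/s3.png',cv2.resize(b[140:290,280:440],None,fx=4,fy=4,interpolation=cv2.INTER_CUBIC))
cv2.imwrite('pics/t3.png',cv2.resize(optics.camera('top')[90:230,225:395,::-1],None,fx=4.6,fy=4.2,interpolation=cv2.INTER_CUBIC))
```

```text
(no output)
```

View pics/s3.png

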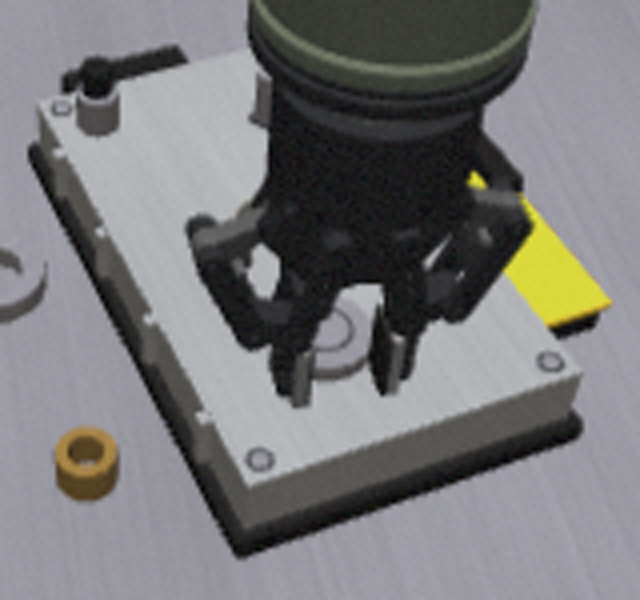

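View pics/t3.png

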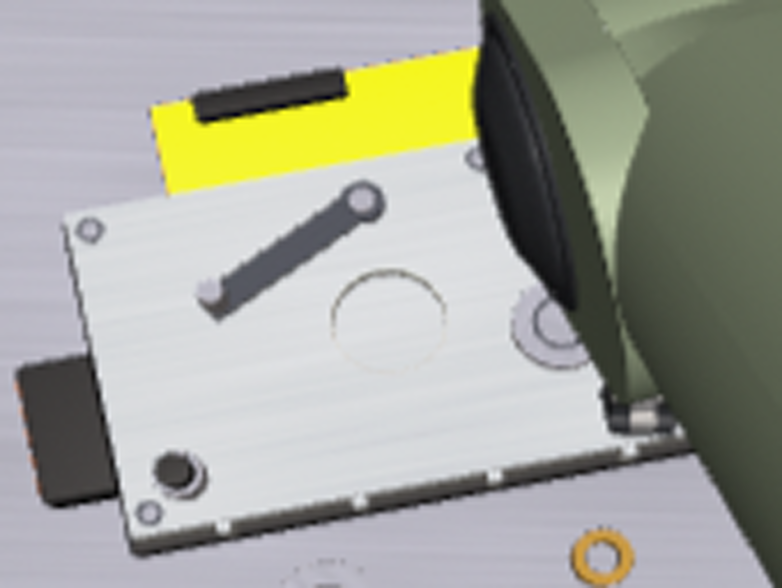

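The disc has moved about 20 mm, is at crop (561,320) and sits centred between the two fingertips. Pushing on.

```bash
python3 -m pendant '[[[0,-0.03,0.2],[0,0,0],160],[[0,0,0.2],[0,0,0],160],[[0,0,0.2],[0,0,0],160],[[0,0,0.2],[0,0,0],160],[[0,0,0],[0,0,0],160]]'
```

```text
t: 5.77
tool_pos: [573.9, -64.6, 47.2]
tool_rot: [-1.579, -0.001, 0.017]
ft_force: [0.0, 0.1, -0.8]
finger_gap: 31.7
```

```bash
python3 -m pendant '[[[0,0,0.15],[0,0,0],160],[[0,0,0.15],[0,0,0],160],[[0,0,0.15],[0,0,0],160],[[0,0,0],[0,0,0],160]]'
python3 - <<'E'
from h import *
b=optics.camera('side')[:,:,::-1]; cv2.imwrite('pics/s4.png',cv2.resize(b[140:290,280:440],None,fx=4,fy=4,interpolation=cv2.INTER_CUBIC))
cv2.imwrite('pics/t4.png',cv2.resize(optics.camera('top')[90:230,225:395,::-1],None,fx=4.6,fy=4.2,interpolation=cv2.INTER_CUBIC))
E
```

```text
t: 6.1
tool_pos: [573.5, -44.3, 47.1]
tool_rot: [-1.579, -0.001, 0.018]
ft_force: [0.6, 0.3, 0.0]
finger_gap: 32.1
```

View pics/s4.png

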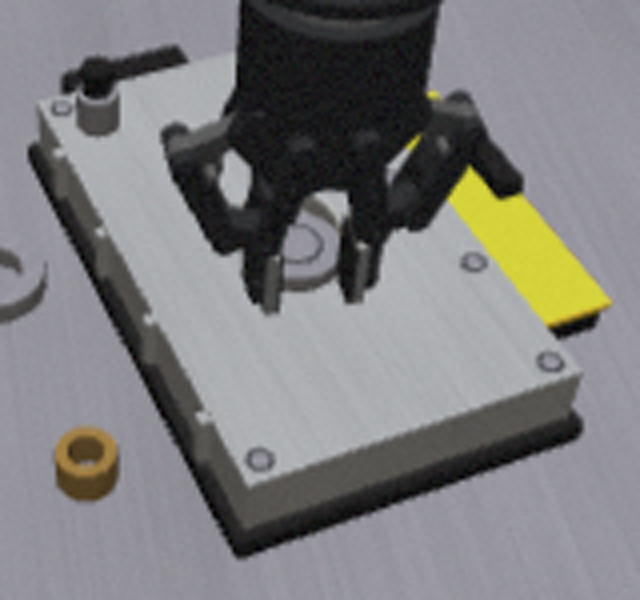

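View pics/t4.png

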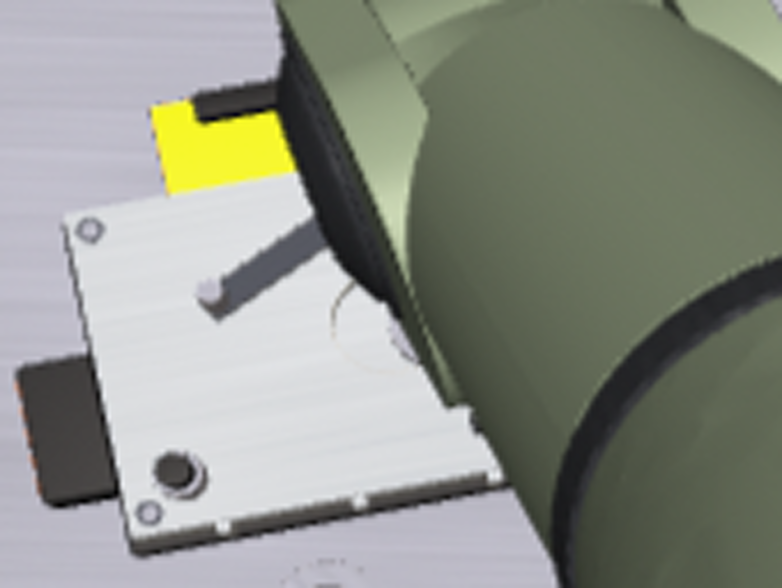

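Disc is starting over the rim, still centred (side crop (300,245)). Smaller steps now.

```bash
python3 -m pendant '[[[0,0,0.12],[0,0,0],160],[[0,0,0.12],[0,0,0],160],[[0,0,0.1],[0,0,0],160],[[0,0,0],[0,0,0],160]]'
python3 - <<'E'
from h import *
b=optics.camera('side')[:,:,::-1]; cv2.imwrite('pics/s5.png',cv2.resize(b[140:290,280:440],None,fx=4,fy=4,interpolation=cv2.INTER_CUBIC))
E
```

```text
t: 6.53
tool_pos: [573.2, -32.0, 46.9]
tool_rot: [-1.58, -0.001, 0.015]
ft_force: [0.1, 0.5, -0.2]
finger_gap: 31.8
```

View pics/s5.png

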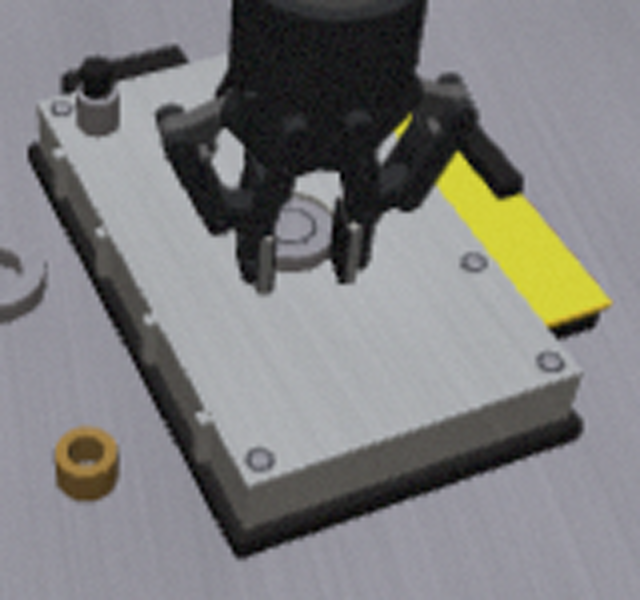

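```bash
python3 -m pendant '[[[0,-0.01,0.12],[0,0,0],160],[[0,0,0.1],[0,0,0],160],[[0,0,0],[0,0,0],160]]'
python3 - <<'E'
from h import *
b=optics.camera('side')[:,:,::-1]; cv2.imwrite('pics/s6.png',cv2.resize(b[140:290,280:440],None,fx=4,fy=4,interpolation=cv2.INTER_CUBIC))
E
```

```text
t: 6.83
tool_pos: [573.1, -22.9, 47.1]
tool_rot: [-1.58, -0.001, 0.014]
ft_force: [0.3, 1.2, -0.8]
finger_gap: 31.7
```

View pics/s6.png

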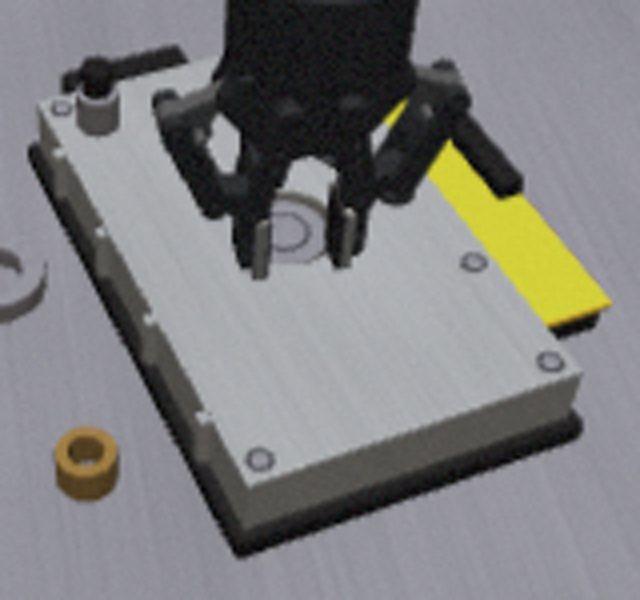

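The disc appears to have dropped (side crop (295,230), top edge below the face). I'll back off a little, lift, and check.

```bash
python3 -m pendant '[[[0,0,-0.15],[0,0,0],160],[[0,-1,0],[0,0,0],160],[[0,-1,0],[0,0,0],160],[[0,-0.7,0.5],[0,-1,0],160],[[0,0,0.8],[0,-1,0],160]]'; python3 -m pendant '[[[0.08,0,0.8],[0,-1,0],160],[[0.19,0,0.75],[0,-1,0],160],[[0,0,0],[0,-1,0],160],[[0,0,0],[0,-1,0],160],[[0,0,0],[0,-1,0],160]]'
python3 - <<'E'
from h import *
b=optics.camera('side')[:,:,::-1]; cv2.imwrite('pics/s7.png',cv2.resize(b[140:290,280:440],None,fx=4,fy=4,interpolation=cv2.INTER_CUBIC))
E
```

```text
t: 7.3
tool_pos: [568.4, 16.4, 156.3]
tool_rot: [-1.581, 0.008, 0.183]
ft_force: [-0.2, -0.3, 0.4]
finger_gap: 31.7
t: 7.72
tool_pos: [565.4, 85.7, 159.4]
tool_rot: [-1.579, 0.006, 0.644]
ft_force: [0.3, -0.8, -0.4]
finger_gap: 31.9
```

View pics/s7.png

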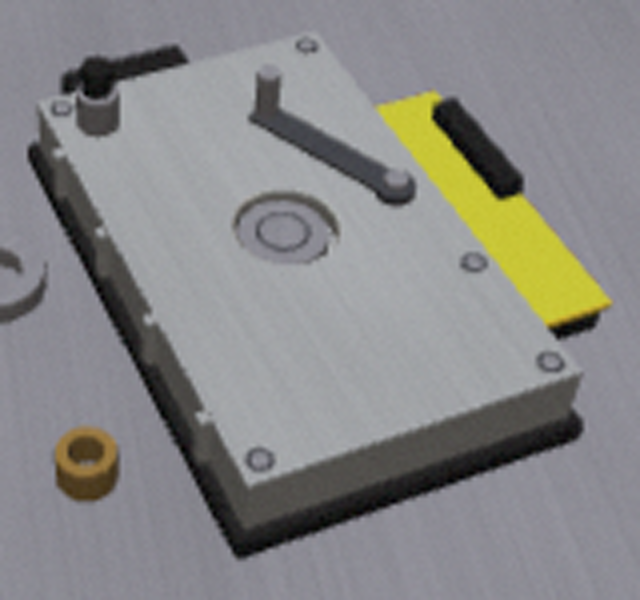

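The disc lies flat in the recess, just below the face, centred at side crop (283,230). The keeper hasn't moved, with its post top at (269,73). Next I'll straddle the post.

```bash
python3 -m pendant '[[[0.18,0.5,-0.37],[0,-0.2,0],160],[[0,0.7,0],[0,0,0],160],[[0,0.3,0],[0,0,0],160],[[0,0,0],[0,0,0],160]]'
python3 - <<'E'
from h import *
s=readout.observe();p=s['tool_pos'];y=s['tool_rot'][2];d=np.array([580.,78])-p[:2]
print(p,'tool x,z err',d@[np.cos(y),np.sin(y)],d@[-np.sin(y),np.cos(y)])
b=optics.camera('side')[:,:,::-1]; cv2.imwrite('pics/s8.png',cv2.resize(b[100:250,280:440],None,fx=4,fy=4,interpolation=cv2.INTER_CUBIC))
E
```

```text
t: 8.1
tool_pos: [581.9, 74.1, 98.4]
tool_rot: [-1.581, 0.005, 0.661]
ft_force: [0.3, -0.6, 0.1]
finger_gap: 31.9
[581.89241803  74.12238951  98.41847605] tool x,z err 0.8861084744256753 4.222785915754745
```

View pics/s8.png

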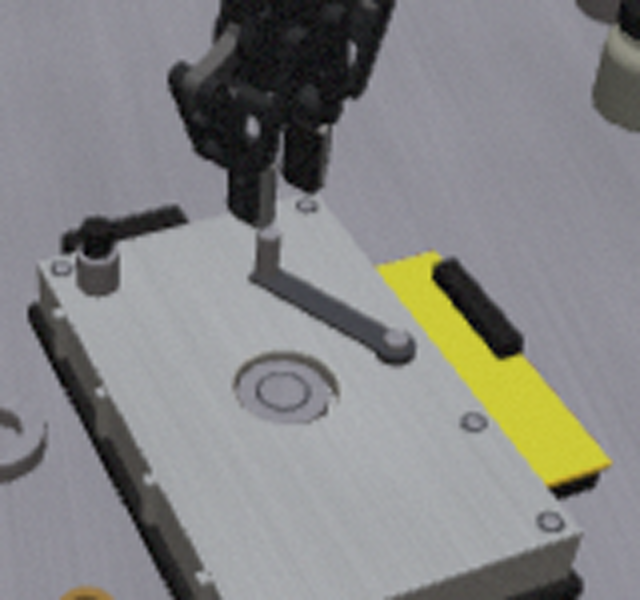

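```bash
python3 -m pendant '[[[0.02,0.3,0.1],[0,0,0],160],[[0,0.3,0],[0,0,0],160],[[0,0.3,0],[0,0,0],160],[[0,0,0],[0,0,0],160]]'
python3 - <<'E'
from h import *
s=readout.observe();p=s['tool_pos'];y=s['tool_rot'][2];d=np.array([580.,78])-p[:2]
print(p,'tool x,z err',d@[np.cos(y),np.sin(y)],d@[-np.sin(y),np.cos(y)])
b=optics.camera('side')[:,:,::-1]; cv2.imwrite('pics/s9.png',cv2.resize(b[100:250,280:440],None,fx=4,fy=4,interpolation=cv2.INTER_CUBIC))
E
```

```text
t: 8.48
tool_pos: [581.2, 77.9, 63.6]
tool_rot: [-1.583, 0.002, 0.658]
ft_force: [-0.3, -0.2, -0.1]
finger_gap: 31.8
[581.1589161   77.92394903  63.59204599] tool x,z err -0.8701456267509725 0.7692313406359824
```

View pics/s9.png

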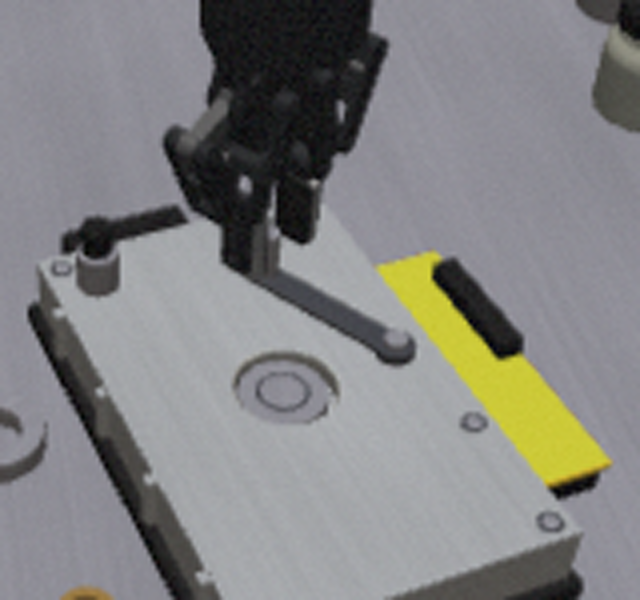

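```bash
python3 -m pendant '[[[-0.25,0.08,0],[0,-0.5,0],160],[[-0.18,0,0],[0,-1,0],160],[[-0.18,0,0],[0,-1,0],160],[[-0.18,0,0],[0,-1,0],160],[[0,0,0],[0,0,0],160]]'
cat > k.py <<'E'
from h import *
s=readout.observe();p=s['tool_pos'];y=s['tool_rot'][2]
d=p[:2]-np.array([630.,15.8]);a=np.arctan2(d[1],d[0]);print('r',np.hypot(*d),'q_tcp',(np.pi+.229-a+np.pi)%(2*np.pi)-np.pi,'tangent-yaw err',(a-np.pi/2-y))
E
python3 k.py
```

```text
t: 8.95
tool_pos: [559.6, 57.6, 63.3]
tool_rot: [-1.585, 0.002, 0.978]
ft_force: [0.6, -0.9, 0.7]
finger_gap: 32.3
r 81.88089036610157 q_tcp 0.76490106517827 tangent-yaw err 0.05666088309855599
```

```bash
python3 -m pendant '[[[-0.18,0.02,-0.02],[0,-1,0],160],[[-0.18,0,-0.02],[0,-1,0],160],[[-0.18,0,0],[0,-1,0],160],[[-0.18,0,0],[0,-1,0],160],[[0,0,0],[0,0,0],160]]'; python3 k.py;  python3 - <<'E'
from h import *
b=optics.camera('side')[:,:,::-1]; cv2.imwrite('pics/s10.png',cv2.resize(b[100:250,280:440],None,fx=4,fy=4,interpolation=cv2.INTER_CUBIC))
E
```

```text
t: 9.37
tool_pos: [550.5, 32.7, 65.1]
tool_rot: [-1.588, 0.004, 1.328]
ft_force: [-0.1, -1.0, -0.2]
finger_gap: 32.2
r 81.32546460588577 q_tcp 0.43863578525549896 tangent-yaw err 0.03295150867790575
```

View pics/s10.png

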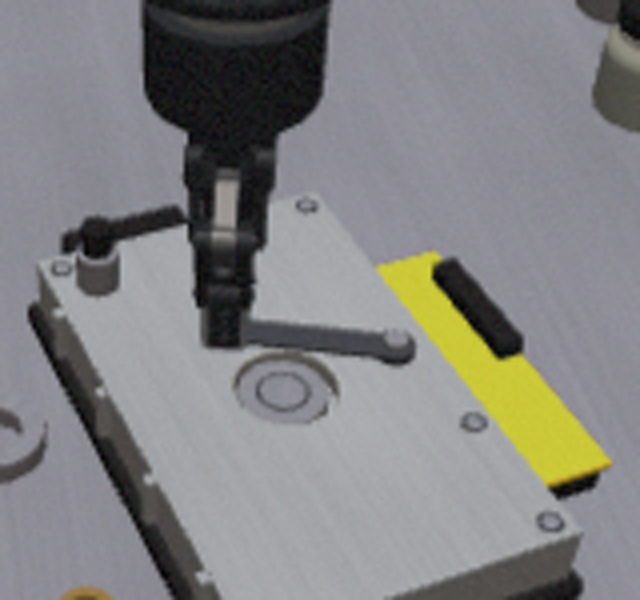

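The keeper is following the post between the fingers, and the disc is still seated. Continuing.

```bash
python3 -m pendant '[[[-0.18,0.08,-0.02],[0,-1,0],160],[[-0.18,0.03,-0.02],[0,-1,0],160],[[-0.18,0,0],[0,-1,0],160],[[-0.18,0,0],[0,-1,0],160],[[0,0,0],[0,0,0],160]]'; python3 k.py;  python3 -m pendant '[[[-0.15,0,0],[0,-0.8,0],160],[[-0.1,0,0],[0,-0.5,0],160],[[0,0,0],[0,0,0],160]]'; python3 k.py
```

```text
t: 9.83
tool_pos: [551.2, 8.5, 62.5]
tool_rot: [-1.589, 0.006, 1.663]
ft_force: [-0.5, -1.1, -0.7]
finger_gap: 31.7
r 79.16012185044366 q_tcp 0.13726886359548196 tangent-yaw err -6.283883097257789
t: 10.08
tool_pos: [553.0, 1.1, 63.0]
tool_rot: [-1.589, 0.007, 1.762]
ft_force: [0.1, -0.2, 0.1]
finger_gap: 32.4
r 78.3633484963086 q_tcp 0.04021607090502144 tangent-yaw err -6.2856645563107465
```

```bash
python3 -m pendant '[[[-0.15,0,0.02],[0,-0.5,0],160],[[-0.12,0,0],[0,0,0],160],[[0,0,0],[0,0,0],160]]'; python3 k.py;  python3 -m pendant '[[[-0.12,0,0],[0,0,0],160],[[0,0,0],[0,0,0],160]]'; python3 k.py
```

```text
t: 10.33
tool_pos: [555.0, -7.2, 63.4]
tool_rot: [-1.589, 0.006, 1.79]
ft_force: [0.7, -0.0, -0.5]
finger_gap: 32.3
r 78.42623074724257 q_tcp -0.06884687388649624 tangent-yaw err -6.204907961237936
t: 10.5
tool_pos: [556.1, -10.5, 63.6]
tool_rot: [-1.59, 0.005, 1.784]
ft_force: [0.4, 0.3, 0.2]
finger_gap: 32.1
r 78.4441442786132 q_tcp -0.11347936293112681 tangent-yaw err -6.154243586926106
```

```bash
python3 -m pendant '[[[-0.12,0,0],[0,0,0],160],[[0,0,0],[0,0,0],160]]';python3 -m pendant '[[[-0.12,0,0],[0,0,0],160],[[0,0,0],[0,0,0],160]]'; python3 k.py;  python3 - <<'E'
from h import *
b=optics.camera('side')[:,:,::-1]; cv2.imwrite('pics/s11.png',cv2.resize(b[100:250,280:440],None,fx=4,fy=4,interpolation=cv2.INTER_CUBIC))
E
```

```text
t: 10.67
tool_pos: [556.4, -10.7, 63.8]
tool_rot: [-1.59, -0.001, 1.783]
ft_force: [-0.5, 0.1, -0.5]
finger_gap: 31.8
t: 10.83
tool_pos: [556.5, -10.4, 63.9]
tool_rot: [-1.59, -0.008, 1.784]
ft_force: [-0.2, -1.0, 0.1]
finger_gap: 32.0
r 78.07412781946441 q_tcp -0.113891831579787 tangent-yaw err -6.153066698180496
```

View pics/s11.png

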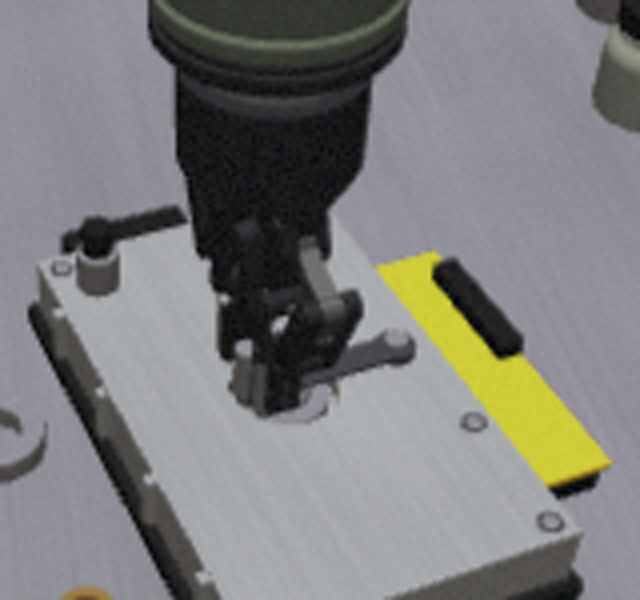

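The motion has stalled at the stop. I'll centre the fingers around the post, lift, and look.

```bash
python3 -m pendant '[[[0.2,0,0],[0,0,0],160],[[0,0,0],[0,0,0],160]]'; python3 k.py; python3 -m pendant '[[[0,-0.6,0],[0,0,0],160],[[0,-1,0],[0,0,0],160],[[0,-1,0],[0,0,0],160],[[0.5,-0.5,0],[0,0,0],160],[[1,0,0],[0,0,0],160]]';  python3 -m pendant '[[[1,0,0],[0,0,0],160],[[1,0,0],[0,0,0],160],[[0,0,0],[0,0,0],160]]';python3 - <<'E'
from h import *
b=optics.camera('side')[:,:,::-1]; cv2.imwrite('pics/s12.png',cv2.resize(b[140:290,280:440],None,fx=4,fy=4,interpolation=cv2.INTER_CUBIC))
cv2.imwrite('pics/t12.png',cv2.resize(optics.camera('top')[90:230,225:395,::-1],None,fx=4.6,fy=4.2,interpolation=cv2.INTER_CUBIC))
E
```

```text
t: 11.05
tool_pos: [555.1, -2.6, 64.1]
tool_rot: [-1.591, -0.007, 1.78]
ft_force: [-0.2, 0.9, 0.2]
finger_gap: 32.0
r 77.10739764328461 q_tcp -0.012146372498587965 tangent-yaw err -6.2513849335666665
t: 11.47
tool_pos: [540.8, 49.4, 191.5]
tool_rot: [-1.586, -0.004, 1.767]
ft_force: [1.6, 0.5, 0.2]
finger_gap: 31.8
t: 11.72
tool_pos: [524.4, 135.8, 195.4]
tool_rot: [-1.592, -0.005, 1.766]
ft_force: [-0.7, 0.8, -0.5]
finger_gap: 31.7
```

View pics/s12.png

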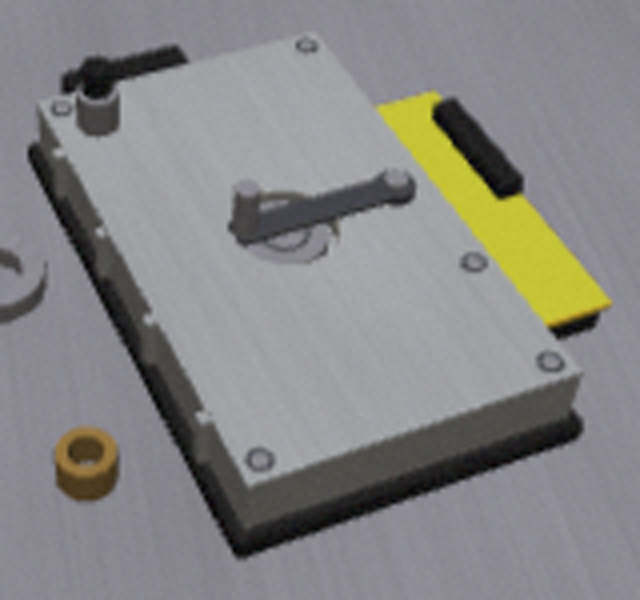

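View pics/t12.png

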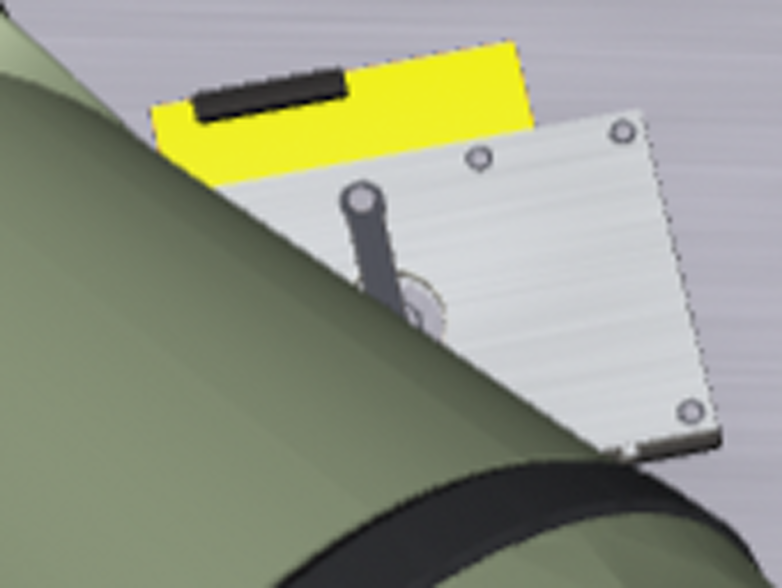

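Run:
```python
from h import *
a=px2w('side',S(397,180),56);b=px2w('side',S(247,187),78);d=(b-a)[:2];print(a,b,np.hypot(*d),'q',(np.pi+.229-np.arctan2(d[1],d[0]))%(2*np.pi))
a=px2w('top',T(361,200),50);b=px2w('top',T(391,311),52);d=(b-a)[:2];print('top q',(np.pi+.229-np.arctan2(d[1],d[0])+1)%(2*np.pi)-1)
```

```text
[631.41608986  15.90113969  56.        ] [553.48278394  -0.7997093   78.        ] 79.70268834874169 q 0.01789617914537267
top q -0.038782498982405045
```

Side view gives q ≈ 0.02 and top view about -0.04, both closed. The disc is flat, nothing else appears disturbed, and the arm is clear. Handing in.

```bash
python3 -m pendant '[[[0,0,0],[0,0,0],160],[[0,0,0],[0,0,0],160],[[0,0,0],[0,0,0],160]]'; python3 -c "
from rig import order
print(order.hand_in())"
```

```text
t: 12.07
tool_pos: [526.6, 126.7, 193.9]
tool_rot: [-1.59, 0.0, 1.758]
ft_force: [-0.1, -1.0, -0.6]
finger_gap: 31.8
the job is handed in; nothing more can be done
None
```

I slid the steel disc across the face between the two half-open fingertips until it dropped into the recess. Then I swung the keeper by its post to its stop and lifted clear, handing in at 12.1 s.

**Final checks:**
- **Disc:** a picture taken before the keeper was swung shows it flat and centred in the recess. Afterwards the keeper hides part of it, but it still looks seated.
- **Keeper:** its angle comes out at about 0.02 rad from the side view and about -0.04 rad from the top view. They differ by roughly the measurement error, and both are under the 0.10 limit. The arm also stopped moving at the stop.
- **Bystanders:** the solenoid, bush and bearing look unmoved in the last side picture. The screwdriver was outside that crop, but the fingers stayed well away from it.

**What went wrong or disagreed:**
- My first moves went the wrong way because I mixed up which tool axis points outwards. Nothing was touched, and I corrected the path.
- The wrist force read almost zero throughout, even when the fingertips seemed to rest on the face and against the stop. I therefore judged contact by motion stopping and by pictures, not by force.

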